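Stop the shaker and hold the bottle clamp released

ROBOT

A 6-joint arm with a two-finger parallel gripper is mounted at the origin on the work surface. World frame = base frame: x ahead of the robot, y to its left, z up, the work surface at z = 0. Lengths are in mm, angles in rad, forces in N, time in s.
With the tool pointing down it reaches from about 275 to 1000 mm from the base axis. Payload 8.4 kg.
Tool frame: the origin (TCP) lies between the finger pads; the fingertips stand 22 mm ahead of it and the grasp point (between the pads) lies 3 mm ahead of it (r.nose_length is the z of the fingertips in the tool frame, in mm); z points along the fingers, y is the line along which they close (so a half turn about z gives the same grasp; the last joint's range is limited). The gripper opens to 85 mm and grips with 20 to 120 N. Pads are 22 mm wide; open, the fingers measure 114 mm over their backs; the gripper's body (76 mm by 85 mm) begins 54 mm behind the grasp point. The pads swing forward as they close: fully open they stand 13 mm farther back than shut.
Start: joints at [1.242, 0.353, 1.633, -0, 1.155, -0.002], TCP at [200.632, 591.925, 253.281] pointing down, gripper open.
Joint ranges: [-2.63, 2.63], [-0.92, 2.1], [0.06, 2.66], [-1.3, 4.44], [0, 2.69], [-3.02, 3.02]. Speed limits (rad/s): [2.22, 2.22, 2.79, 3.14, 3.14, 3.14].

INTERFACE

Orientations are given as [roll, pitch, yaw] about the fixed x, y, z axes, in that order (R = Rz(yaw) Ry(pitch) Rx(roll)).
In Python, from rig import r, cams, probe_bus, workorder gives the robot as it stands (r), with the cameras (cams), the readings (probe_bus) and the job (workorder).
- The arm moves only by the shell command python3 steer.py FILE [FORCE], which reads ROWS from the file FILE. ROWS is a JSON list that holds a single list of rows (three levels of brackets), with 1 to 5 rows, each of 7 numbers: a rotation vector rx, ry, rz in parts of the range, where 1.0 means 60 degrees, then dx, dy, dz in normalised numbers (1 is 600 mm), then the opening from 0.0 (shut) to 1.0 (fully open); each row shifts and turns the commanded pose from where the row before left it, along the tool's axes as they then stand; what a row does not reach is not made up. A row lasts 1/12 s, in which the tool goes at most 41.7 mm and 0.125 rad, less where a joint would pass 70% of its speed; a pose out of reach is approached as far as the arm can. The fingers move at their own pace and stop on an object; FORCE is the grip in N (left out, the last holds). Time passes only in rows, so rows that do not move let the fingers close. It prints the time, the measured TCP pose, the force, the opening and the grip force at its end. No shift or turn number may pass 1 either way. Input that does not fit is refused with a message, and nothing moves.
- probe_bus.sense(): the state, without advancing time (a new reading comes with each control period).
- cams.grab_frame(name): name is "side" or "top"; returns the picture (420x560x3 uint8, red, green, blue); there is no depth.
- cams.camera_params(name): a dict with "fx", "fy", "cx", "cy" (pixels), "rvec" (rotation vector, rad) and "tvec" (3), from world to camera coordinates, as OpenCV has them. Camera axes: x right, y down, z forward; pixel columns grow to the right and rows downward; lengths in mm; the calibration is good to about 2 mm. A picture is of the moment at which its call begins. camera_params takes no time and is no camera call.
- workorder.sign_off(): hands the job in; it is judged then, once.
The state is a dict: "clock": time; "qpos": joint angles; "qvel": joint speeds; "joint_efforts": joint torques, N m; "eef_pos": TCP position; "tcp_rot": TCP orientation; "contact_force": force on the tool from outside, world axes, zero at the start; "wrist_torque": the same for the moment, N m; "opening": opening from 0.0 (shut) to 1.0 (fully open); "grasp_force": force on a finger pad.
Only numpy, scipy, OpenCV 4.12 (cv2) and the standard library are available. Lean on these libraries where they do the work, as an engineer would, in place of code of your own. Each camera call takes 0.05 s, during which the arm holds its last target. There are 200 camera calls.

TASK

A colleague wants to turn the bottle on the shaker: press the large stop button on the shaker's front console fully down and let it spring right back, then press down the spring release lever of the clamp that has the bottle standing in it until the lever lies level, half-way through its travel, and finish while still holding it there with the fingers. Do not push that lever to its bottom stop (that would unlock the platform), do not press the small button or the empty clamp's lever, and leave the bottle standing in its clamp and the other loose things where they are.

Things in the scene. Friction and masses are not known exactly. Their poses are not given: they have to be found in the camera images.
- shaker: Fixed bench-top orbital shaker, 355 x 340 mm in plan. Front console on its -x side (x -183 to -81 mm, top face 75 mm above the table); behind it a steel platform (x -80 to 170 mm, top face 115 mm above the table) with two 70 mm posts at the rear corners. Origin on the table under the housing; x from console to platform, y left, z up.
- stop (a joint): Large stop button: black round button 40 mm across, standing in a 56 mm grey collar on the console. 0 = up, 0.008 m = fully down. Springs back when let go; about 2 N to start, 6 N fully down.
- stop_top (a point): Centre of the top face of the large stop button, 20 mm above the console when up; z up. It may be the left or the right button.
- start (a joint): Small start button, same black, 20 mm across in a 36 mm grey collar, on the console; 0 = up, 0.005 m = fully down. Not to be pressed.
- start_top (a point): Centre of the top face of the small start button, 17 mm above the console when up.
- clamp_a: Bottle clamp that has the bottle in it, fixed on the platform (left or right place): aluminium plate 210 x 110 x 6 mm, two bent-wire jaws about 50 mm high round the bottle at its +x end, lever towards its -x end (towards the console). Origin at the centre of the plate's underside, z up.
- lever_a (a joint): Release lever of the clamp with the bottle: hinged at pivot_a, spring return. 0 = at rest, slanting up by 0.3 rad towards its free end; grows as the free end is pressed down; 0.3 = lever level (half travel); 0.6 = bottom stop. Takes about 3 N on the pad to start, 8 N at level, 13 N at the bottom; the two jaws part as it goes down. rad.
- pad_a (a point): Centre of the top face of the black pad on the free end of that lever, 90 mm from the pivot; pad 36 mm along the lever, 42 mm across, 12 mm thick. Moves with the lever; at rest about 26 mm higher than when level.
- pivot_a (a point): Fixed hinge point of that lever, on the hinge axis, 51 mm above the clamp plate's underside. Its x axis is horizontal and points from the lever to the bottle nest, so with the lever level the pad's top centre is at x = -90 mm, z = +6 mm in this frame.
- nest_a (a point): Point on the plate top of the clamp with the bottle where the bottle's foot is centred (x = +70 mm, z = +6 mm from the plate's origin).
- bottle: White capped sample bottle, 56 mm across, 105 mm high, standing loosely between the jaws of its clamp. Origin at the centre of its foot, z up.
- clamp_b: Identical but empty bottle clamp, in the other place on the platform; same frame as the first clamp.
- lever_b (a joint): Release lever of the empty clamp (leave alone): hinged at pivot_b, spring return. 0 = at rest, slanting up by 0.3 rad towards its free end; grows as the free end is pressed down; 0.3 = lever level (half travel); 0.6 = bottom stop. Takes about 3 N on the pad to start, 8 N at level, 13 N at the bottom; the two jaws part as it goes down. rad.
- pad_b (a point): Centre of the top face of the black pad on the free end of that lever, 90 mm from the pivot; pad 36 mm along the lever, 42 mm across, 12 mm thick. Moves with the lever; at rest about 26 mm higher than when level.
- pivot_b (a point): Fixed hinge point of that lever, on the hinge axis, 51 mm above the clamp plate's underside. Its x axis is horizontal and points from the lever to the bottle nest, so with the lever level the pad's top centre is at x = -90 mm, z = +6 mm in this frame.
- spare0: Loose white capped bottle, 56 mm across, 105 mm high, standing on the table beside the shaker; origin at the centre of its foot. Leave it.
- spare1: Loose white capped bottle, 56 mm across, 105 mm high, standing on the table beside the shaker; origin at the centre of its foot. Leave it.
- spare2: Loose white capped bottle, 56 mm across, 105 mm high, standing on the table beside the shaker; origin at the centre of its foot. Leave it.
- cap0: Loose white bottle cap, 30 mm across, 13 mm high, lying on the platform between the two clamps; origin under its centre. Leave it.
- cap1: Loose white bottle cap, 26 mm across, 13 mm high, lying on the console between the buttons; origin under its centre. Leave it.
- beaker: Empty glass beaker, 70 mm across, 85 mm high, on the table right of the shaker; origin under its centre. Leave it.
- driver: Screwdriver lying on the table on the robot's side of the shaker, to the left; origin under its middle. Leave it.

How it is judged (in metres and radians):
On the way, in this order (a step that is already met when the one before it is completed fails the run):
1. the large stop button is pressed fully down (value of joint stop above 0.0068 m), for 0.05 s.
2. the stop button has sprung right back (value of joint stop below 0.001 m), for 0.1 s.
3. the release lever of the bottle's clamp is held down level by the fingers (value of joint lever_a between 0.2 and 0.4 rad and contact force between the fingers and lever_a above 2 N), for 0.5 s.
At the end, for the whole second after the job is handed in: Fingers hold the bottle clamp's lever steady within 0.1 rad of level (0.2 to 0.4), pressing with over 2 N; both buttons up within 1 mm; empty clamp's lever at rest (under 0.08 rad); bottle upright within 0.1 rad, within 12 mm of its nest. Ends holding (all of step 3 and velocity of joint lever_a between -0.1 and 0.1 rad/s and value of joint each of stop, start below 0.001 m and value of joint lever_b below 0.08 rad and horizontal distance between bottle and nest_a below 0.012 m and angle between bottle's own z axis and vertical below 0.1 rad); the arm keeps its last pose, push and grip.
It fails at once if the bottle clamp's lever is pushed to its bottom stop (joint above 0.54 rad) (value of joint lever_a above 0.54 rad).
It fails at once if the small start button is pressed (more than 2.5 mm) (value of joint start above 0.0025 m).
It fails at once if the empty clamp's lever is pressed (more than 0.15 rad) (value of joint lever_b above 0.15 rad).
It fails at once if the bottle is tipped by more than 0.35 rad (angle between bottle's own z axis and vertical above 0.35 rad).
It fails at once if a loose bystander (spare bottle, cap, beaker, screwdriver) is moved by more than 25 mm (distance of any of spare0, spare1, spare2, cap0, cap1, beaker, driver from where it was at the start of the episode above 0.025 m).
It also fails if it takes over 35 s, if anything falls off the work surface, if the arm or the gripper's body presses on something with over 40 N, if the wrist force passes 120 N, or if a joint passes its speed limit or range.

## Working session

There is one attempt and no reset: what is moved stays moved. The work goes in short steps, Python scripts to look and compute and a shell command to move; the robot and the scene stay as the last step left them, time stands still between calls to the robot, and variables do not carry over. Pictures are saved under pics/ and viewed, at most 10 in all, crops included, and the job is handed in when it is done.

```bash
ls; mkdir -p pics
python3 - <<'E'
from rig import r, cams, probe_bus, workorder
import cv2
for n in("side","top"):
    cv2.imwrite(f"pics/{n}0.png",cv2.resize(cams.grab_frame(n),(784,588),interpolation=cv2.INTER_CUBIC)[:,:,::-1]); print(n,cams.camera_params(n))
print(probe_bus.sense(), r.nose_length)
E
```

```text
pics
rig.py
steer.py
side {'fx': 418.12667568125164, 'fy': 418.12667568125164, 'cx': 280.33143216662563, 'cy': 215.62404008238659, 'rvec': array([ 2.26047091, -0.5131487 ,  0.23268433]), 'tvec': array([-449.67344414,  245.50226992,  869.63466833])}
top {'fx': 392.57963652936604, 'fy': 392.57963652936604, 'cx': 276.55037986477225, 'cy': 206.52439505351748, 'rvec': array([ 2.21056608, -1.9912353 ,  0.20503906]), 'tvec': array([-11.03665154, 537.95991981, 999.3929536 ])}
{'clock': 0.1, 'qpos': array([ 1.24159717e+00,  3.53617992e-01,  1.63400686e+00,  4.76456139e-06,
        1.15522562e+00, -2.41065738e-03]), 'qvel': array([ 0.00084458, -0.00140424, -0.00113166,  0.00132625,  0.00152691,
        0.00123855]), 'joint_efforts': array([-6.62565599e-04, -6.06354046e+01, -3.42818499e+01, -5.88821808e-05,
        3.93592607e-03, -4.16819671e-05]), 'eef_pos': array([200.50926979, 591.56303248, 252.63495941]), 'tcp_rot': array([-3.14033484e+00, -7.38877606e-06,  2.81480222e+00]), 'contact_force': array([0.90770607, 0.50398727, 0.03263345]), 'wrist_torque': array([ 0.00589681,  0.00501845, -0.02412264]), 'grasp_force': 0.0, 'opening': 0.9975457070025315} 22.0
```

View pics/side0.png

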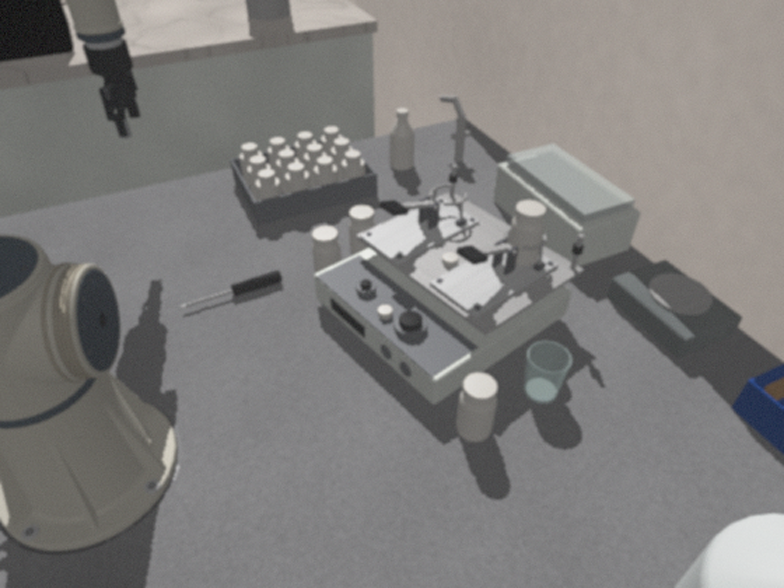

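View pics/top0.png

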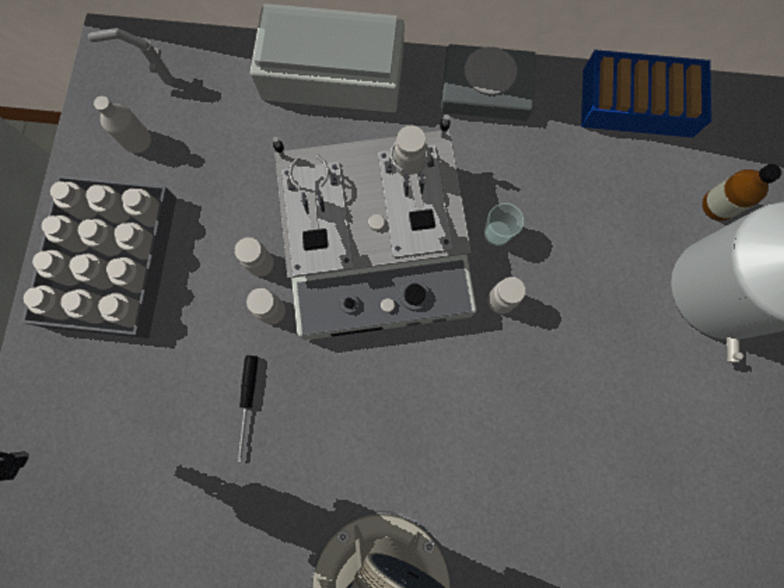

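The shaker is ahead of the robot. The large stop button is on the right, at side (411,321) and top (415,294). The pad of the bottle's lever is also on the right, at side (472,255) and top (422,219). The small button (366,286)/(349,303) and the empty clamp's pad (393,207)/(315,239) are on the left. Next I'll triangulate these and check them on enlarged crops.

```bash
cat > h.py <<'E'
from rig import r, cams, probe_bus, workorder
import cv2, numpy as np
def cam(n):
    c=cams.camera_params(n);K=np.array([[c['fx'],0,c['cx']],[0,c['fy'],c['cy']],[0,0,1.]])
    return K,np.array(c['rvec'],float),np.array(c['tvec'],float)
def proj(n,p):
    K,rv,t=cam(n);return cv2.projectPoints(np.array(p,float).reshape(-1,1,3),rv,t,K,None)[0][:,0]
def tri(s,t):
    P=[]
    for n in("side","top"):
        K,rv,tv=cam(n);P.append(K@np.c_[cv2.Rodrigues(rv)[0],tv])
    X=cv2.triangulatePoints(P[0],P[1],np.array(s,float).reshape(2,1),np.array(t,float).reshape(2,1))[:,0];X=X[:3]/X[3]
    e=[np.linalg.norm(proj(n,X)[0]-q) for n,q in(("side",s),("top",t))]
    return X,e
E
python3 - <<'E'
from h import *
d={'stop':((411,321),(415,294)),'start':((366,286),(349,302)),'pad_a':((472,254),(422,219)),'pad_b':((393,207),(315,239)),'bottlecap':((530,209),(411,136)),'cap0':((450,259),(376,222)),'cap1':((385,312),(388,305))}
for k,(s,t) in d.items():
    X,e=tri((np.array(s)+.5)/1.4-.5,(np.array(t)+.5)/1.4-.5);print(k,X.round(1),np.round(e,2))
a=cams.grab_frame("side");b=cams.grab_frame("top")
ca=cv2.resize(a[170:250,255:355],None,fx=4,fy=4,interpolation=cv2.INTER_CUBIC)
cb=cv2.resize(b[145:225,225:325],None,fx=4,fy=4,interpolation=cv2.INTER_CUBIC)
cv2.imwrite("pics/crop1.png",np.hstack([ca,cb])[:,:,::-1])
E
```

```text
stop [527.1  -8.2  90. ] [0.55 0.56]
start [499.4 112.8  83.5] [0.11 0.13]
pad_a [637.1  -5.  191.8] [0.22 0.24]
pad_b [582.  173.2 192. ] [0.02 0.02]
bottlecap [771.8  29.1 220.5] [0.74 0.83]
cap0 [648.7  77.3 119.6] [0.4  0.44]
cap1 [502.4  39.9  79.9] [0.29 0.3 ]
```

View pics/crop1.png

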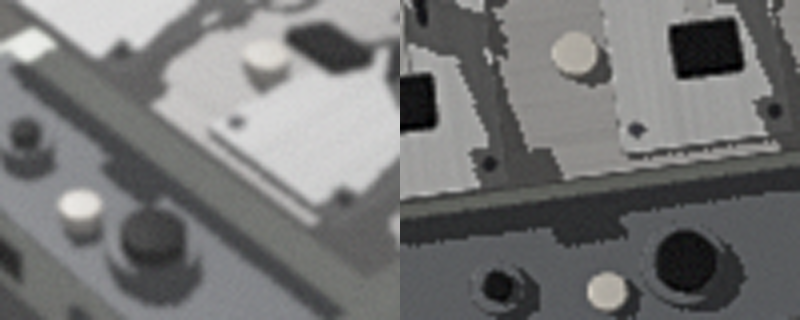

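Run:
```python
from h import *
d={'stop':((293.4,226.6),(296.1,209.6)),'pad_a':((337.3,180.8),(301.1,156.4))}
for k,(s,t) in d.items():
    X,e=tri(s,t);print(k,X.round(1),np.round(e,2))
# height-constrained from top view
def onz(n,uv,z):
    K,rv,t=cam(n);R=cv2.Rodrigues(rv)[0];c=-R.T@t;d=R.T@np.linalg.inv(K)@np.r_[uv,1];return (c+d*(z-c[2])/d[2]).round(1)
print(onz('top',(296.1,209.6),95),onz('side',(293.4,226.6),95),onz('top',(301.1,156.4),198),onz('side',(337.3,180.8),198))
B=(np.array([411,136])+.5)/1.4-.5;print(onz('top',B,226))
s=probe_bus.sense();from scipy.spatial.transform import Rotation as Ro
print(Ro.from_euler('xyz',s['tcp_rot']).as_matrix().round(3))
```

```text
stop [526.6  -7.6  97.7] [0.75 0.77]
pad_a [637.1  -4.8 192.8] [0.51 0.55]
[525.2  -7.1  95. ] [529.8  -5.3  95. ] [634.   -4.3 198. ] [634.5 -10.4 198. ]
[770.9  28.3 226. ]
[[-0.947  0.321 -0.   ]
 [ 0.321  0.947 -0.001]
 [ 0.    -0.001 -1.   ]]
```

The rows are not in the units I measure in: shifts go in shares of 600 mm and turns go in shares of 60 degrees. I convert before sending: -25 mm / 600 = -0.0417, -23 mm / 600 = -0.0383.

```bash
R="";echo '[[[0, 0, 0, -0.0417, -0.0383, 0, 0], [0, 0, 0, -0.0417, -0.0383, 0, 0], [0, 0, 0, -0.0417, -0.0383, 0, 0], [0, 0, 0, -0.0417, -0.0383, 0, 0], [0, 0, 0, -0.0417, -0.0383, 0, 0]]]' > rows.txt && python3 steer.py rows.txt 40
echo '[[[0, 0, 0, -0.0417, -0.0383, 0, 0], [0, 0, 0, -0.0417, -0.0383, 0, 0], [0, 0, 0, -0.0417, -0.0383, 0, 0], [0, 0, 0, -0.0417, -0.0383, 0, 0], [0, 0, 0, -0.0417, -0.0383, 0, 0]]]' > rows.txt && python3 steer.py rows.txt
echo '[[[0, 0, 0, -0.0417, -0.0383, 0, 0], [0, 0, 0, -0.0417, -0.0383, 0, 0], [0, 0, 0, -0.0417, -0.0383, 0, 0], [0, 0, 0, -0.0417, -0.0383, 0, 0], [0, 0, 0, -0.0417, -0.0383, 0, 0]]]' > rows.txt && python3 steer.py rows.txt
echo '[[[0, 0, 0, -0.0417, -0.0383, 0, 0], [0, 0, 0, -0.0417, -0.0383, 0, 0], [0, 0, 0, -0.0417, -0.0383, 0, 0], [0, 0, 0, -0.0417, -0.0383, 0, 0], [0, 0, 0, 0, 0, 0, 0]]]' > rows.txt && python3 steer.py rows.txt
```

```text
clock: 0.62
eef_pos: [282.4, 441.4, 253.1]
tcp_rot: [-3.141, 0.0, 2.815]
contact_force: [-0.4, 0.6, 1.1]
opening: 0.299
grasp_force: 0.0
clock: 1.03
eef_pos: [364.0, 292.3, 253.3]
tcp_rot: [3.141, 0.0, 2.815]
contact_force: [0.7, 0.8, 0.2]
opening: 0.003
grasp_force: 0.0
clock: 1.45
eef_pos: [445.5, 143.2, 253.4]
tcp_rot: [3.141, 0.0, 2.815]
contact_force: [1.0, 0.8, 0.4]
opening: 0.001
grasp_force: 0.0
clock: 1.87
eef_pos: [512.7, 21.3, 253.4]
tcp_rot: [-3.141, 0.002, 2.812]
contact_force: [0.1, -0.2, -0.4]
opening: 0.001
grasp_force: 0.0
```

In the tool's units: 28 mm / 600 = 0.0467, -22.6 mm / 600 = -0.0377.

```bash
echo '[[[0, 0, 0, -0.0377, -0.037, 0, 0], [0, 0, 0, 0, 0, 0.0467, 0], [0, 0, 0, 0, 0, 0.0467, 0], [0, 0, 0, 0, 0, 0.0467, 0], [0, 0, 0, 0, 0, 0.0467, 0]]]' > rows.txt && python3 steer.py rows.txt
python3 - <<'E'
from h import *
a=cams.grab_frame("side");b=cams.grab_frame("top")
ca=cv2.resize(a[150:250,240:340],None,fx=4,fy=4,interpolation=cv2.INTER_CUBIC)
cb=cv2.resize(b[135:235,235:335],None,fx=4,fy=4,interpolation=cv2.INTER_CUBIC)
cv2.imwrite("pics/crop2.png",np.hstack([ca,cb])[:,:,::-1]);print(probe_bus.sense()['eef_pos'])
E
```

```text
clock: 2.28
eef_pos: [524.3, -2.6, 140.2]
tcp_rot: [3.141, 0.0, 2.814]
contact_force: [-0.0, 0.1, -0.6]
opening: 0.004
grasp_force: 0.0
[521.29004773  -2.45178421 137.58678674]
```

View pics/crop2.png

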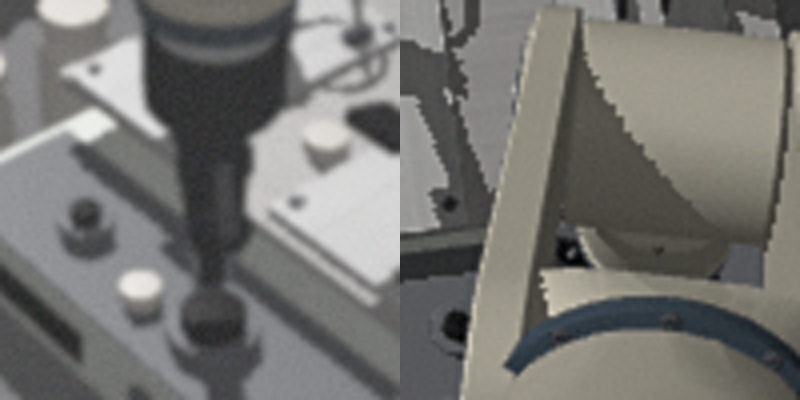

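The closed fingertips stand just above the large button, with the tip at crop (212,285) and the button at (214,300). I'll correct by a few mm and press in small steps.

In the tool's units: 9 mm / 600 = 0.015, -6 mm / 600 = -0.01.

```bash
echo '[[[0, 0, 0, -0.01, -0.005, 0, 0], [0, 0, 0, 0, 0, 0.015, 0], [0, 0, 0, 0, 0, 0.015, 0], [0, 0, 0, 0, 0, 0, 0], [0, 0, 0, 0, 0, 0, 0]]]' > rows.txt && python3 steer.py rows.txt
echo '[[[0, 0, 0, 0, 0, 0.005, 0], [0, 0, 0, 0, 0, 0.0033, 0], [0, 0, 0, 0, 0, 0.0033, 0], [0, 0, 0, 0, 0, 0, 0]]]' > rows.txt && python3 steer.py rows.txt
```

```text
clock: 2.8
eef_pos: [529.1, -7.4, 123.4]
tcp_rot: [-3.142, -0.0, 2.815]
contact_force: [-0.2, -0.4, 0.7]
opening: -0.003
grasp_force: 0.0
clock: 3.13
eef_pos: [529.8, -7.4, 116.5]
tcp_rot: [3.141, 0.001, 2.815]
contact_force: [1.9, -0.9, 3.4]
opening: 0.002
grasp_force: 2.0
```

In the tool's units: 2 mm / 600 = 0.0033, 1.5 mm / 600 = 0.0025.

```bash
echo '[[[0, 0, 0, 0, 0, 0.0033, 0], [0, 0, 0, 0, 0, 0.0033, 0], [0, 0, 0, 0, 0, 0.0025, 0], [0, 0, 0, 0, 0, 0, 0]]]' > rows.txt && python3 steer.py rows.txt
echo '[[[0, 0, 0, 0, 0, 0.0025, 0], [0, 0, 0, 0, 0, 0, 0]]]' > rows.txt && python3 steer.py rows.txt
```

```text
clock: 3.47
eef_pos: [529.9, -7.4, 112.7]
tcp_rot: [3.141, 0.001, 2.815]
contact_force: [-5.0, 0.3, 25.1]
opening: -0.003
grasp_force: 13.0
clock: 3.63
eef_pos: [530.0, -7.5, 112.4]
tcp_rot: [3.141, 0.002, 2.815]
contact_force: [-10.3, 0.3, 42.1]
opening: -0.006
grasp_force: 20.8
```

Run:
```python
from h import *
def crop(): return cv2.resize(cams.grab_frame("side")[195:255,255:325],None,fx=8,fy=8,interpolation=cv2.INTER_CUBIC)[:,:,::-1]
c=crop();cv2.imwrite("pics/crop3.png",c);np.save("pressed.npy",c)
```

```text
(no output)
```

View pics/crop3.png

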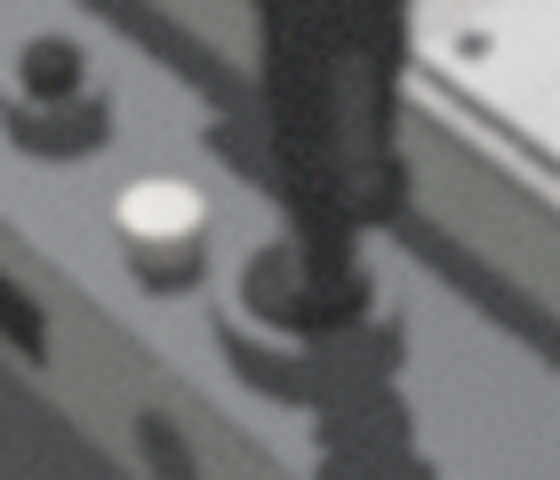

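The button is sunk to about its collar's rim, with only the fingertip on it (crop 325,295). Next I'll lift, and the button should spring back.

In the tool's units: -30 mm / 600 = -0.05, -10 mm / 600 = -0.0167.

```bash
echo '[[[0, 0, 0, 0, 0, -0.0167, 0], [0, 0, 0, 0, 0, -0.05, 0], [0, 0, 0, 0, 0, -0.05, 0], [0, 0, 0, 0, 0, -0.05, 0], [0, 0, 0, 0, 0, -0.05, 0]]]' > rows.txt && python3 steer.py rows.txt
echo '[[[0, 0, 0, 0, 0, -0.0167, 0], [0, 0, 0, 0, 0, 0, 0]]]' > rows.txt && python3 steer.py rows.txt
python3 - <<'E'
from h import *
b=cams.grab_frame("side")
cv2.imwrite("pics/crop4.png",cv2.resize(b[155:255,255:355],None,fx=6,fy=6,interpolation=cv2.INTER_CUBIC)[:,:,::-1])
from scipy.spatial.transform import Rotation as Ro
s=probe_bus.sense();print(s['eef_pos'],Ro.from_euler('xyz',s['tcp_rot']).inv().apply(np.array([629,-7.5,235])-s['eef_pos']))
E
```

```text
clock: 4.1
eef_pos: [528.5, -7.5, 240.2]
tcp_rot: [-3.141, -0.001, 2.815]
contact_force: [0.3, 0.7, -0.5]
opening: -0.001
grasp_force: 0.0
clock: 4.27
eef_pos: [530.4, -7.5, 251.6]
tcp_rot: [3.14, 0.004, 2.815]
contact_force: [0.4, 0.0, -0.1]
opening: 0.002
grasp_force: 0.0
[529.42109151  -7.47413925 249.61080851] [-94.29523169  31.93665659  14.76125527]
```

View pics/crop4.png

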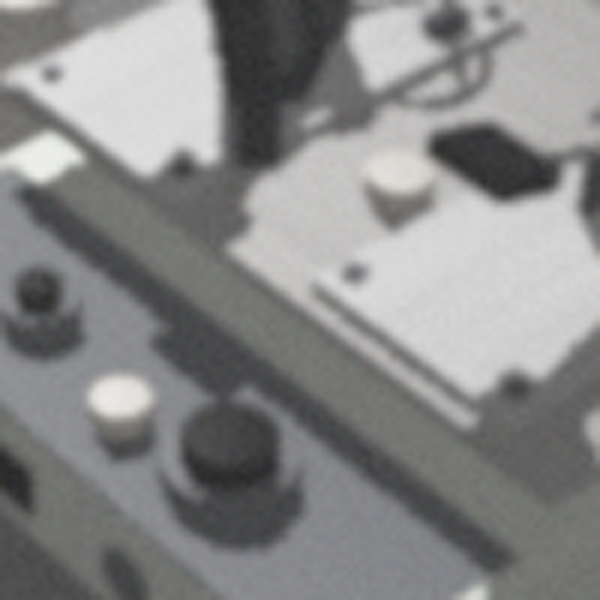

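The stop button is up again, with its top well above the collar at crop (230,440). The way to the lever pad at (495,160) is clear.

In the tool's units: -24 mm / 600 = -0.04, -22 mm / 600 = -0.0367.

```bash
echo '[[[0, 0, 0, -0.04, 0.0133, 0, 0], [0, 0, 0, -0.04, 0.0133, 0, 0], [0, 0, 0, -0.04, 0.0133, 0, 0], [0, 0, 0, -0.0367, 0.0133, 0, 0], [0, 0, 0, 0, 0, 0, 0]]]' > rows.txt && python3 steer.py rows.txt
echo '[[[0, 0, 0, 0, 0, 0.0133, 0], [0, 0, 0, 0, 0, 0.0133, 0], [0, 0, 0, 0, 0, 0.01, 0], [0, 0, 0, 0, 0, 0, 0], [0, 0, 0, 0, 0, 0, 0]]]' > rows.txt && python3 steer.py rows.txt
python3 - <<'E'
from h import *
b=cams.grab_frame("side")
cv2.imwrite("pics/crop5.png",cv2.resize(b[130:230,285:385],None,fx=6,fy=6,interpolation=cv2.INTER_CUBIC)[:,:,::-1])
E
```

```text
clock: 4.73
eef_pos: [631.0, -7.3, 246.2]
tcp_rot: [-3.141, -0.001, 2.815]
contact_force: [-1.3, -0.6, -0.4]
opening: 0.0
grasp_force: 0.0
clock: 5.15
eef_pos: [627.5, -7.3, 226.6]
tcp_rot: [-3.141, -0.001, 2.815]
contact_force: [-0.2, -1.0, 0.3]
opening: -0.003
grasp_force: 0.0
```

View pics/crop5.png

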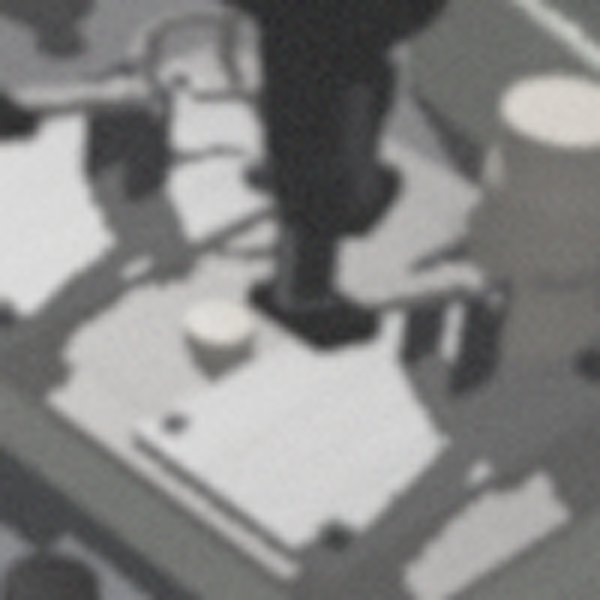

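The fingertip at crop (305,300) is over the pad centre (315,312). Now pressing down stepwise.

In the tool's units: 4 mm / 600 = 0.0067.

```bash
echo '[[[0, 0, 0, 0, 0, 0.0067, 0], [0, 0, 0, 0, 0, 0.0067, 0], [0, 0, 0, 0, 0, 0, 0], [0, 0, 0, 0, 0, 0, 0]]]' > rows.txt && python3 steer.py rows.txt
echo '[[[0, 0, 0, 0, 0, 0.0067, 0], [0, 0, 0, 0, 0, 0.0067, 0], [0, 0, 0, 0, 0, 0.0067, 0], [0, 0, 0, 0, 0, 0, 0], [0, 0, 0, 0, 0, 0, 0]]]' > rows.txt && python3 steer.py rows.txt
echo '[[[0, 0, 0, 0, 0, 0.005, 0], [0, 0, 0, 0, 0, 0.005, 0], [0, 0, 0, 0, 0, 0.005, 0], [0, 0, 0, 0, 0, 0, 0], [0, 0, 0, 0, 0, 0, 0]]]' > rows.txt && python3 steer.py rows.txt
```

```text
clock: 5.53
eef_pos: [628.3, -7.4, 219.3]
tcp_rot: [-3.141, -0.0, 2.815]
contact_force: [-2.7, -0.7, 3.9]
opening: 0.003
grasp_force: 1.9
clock: 5.95
eef_pos: [628.6, -7.4, 207.3]
tcp_rot: [-3.142, 0.0, 2.815]
contact_force: [-1.9, -0.8, 5.2]
opening: 0.001
grasp_force: 2.4
clock: 6.37
eef_pos: [628.3, -7.5, 198.4]
tcp_rot: [-3.141, -0.001, 2.815]
contact_force: [-3.5, -1.9, 6.2]
opening: 0.002
grasp_force: 3.1
```

In the tool's units: 2.5 mm / 600 = 0.0042.

```bash
echo '[[[0, 0, 0, 0, 0, 0.0042, 0], [0, 0, 0, 0, 0, 0, 0], [0, 0, 0, 0, 0, 0, 0], [0, 0, 0, 0, 0, 0, 0], [0, 0, 0, 0, 0, 0, 0]]]' > rows.txt && python3 steer.py rows.txt
python3 - <<'E'
from h import *
b=cams.grab_frame("side")
cv2.imwrite("pics/crop6.png",cv2.resize(b[130:230,285:385],None,fx=6,fy=6,interpolation=cv2.INTER_CUBIC)[:,:,::-1])
f=[];
for i in range(6): cams.grab_frame("side"); s=probe_bus.sense(); f.append(s['contact_force'][2])
print(np.mean(f),s['eef_pos'])
# expected pad top centre pixels (crop px) at level vs. rest
for p in ([629,-7,172],[635,-6,198]): print((proj('side',p)[0]-[285,130]+.5)*6)
E
```

```text
clock: 6.78
eef_pos: [628.4, -7.5, 196.2]
tcp_rot: [-3.141, -0.0, 2.815]
contact_force: [-3.1, -1.2, 6.4]
opening: 0.002
grasp_force: 3.3
6.84253542171566 [628.3708962   -7.45435201 196.22319056]
[293.26306929 361.16167819]
[311.8636755  300.91375816]
```

View pics/crop6.png

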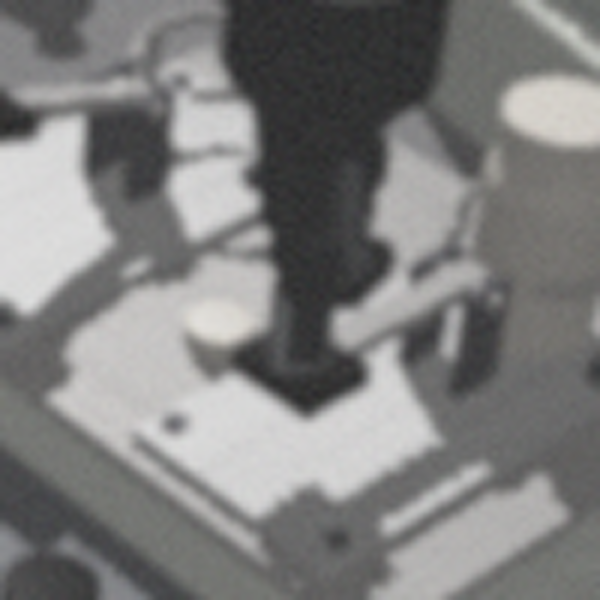

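The pad's front corner moved from crop (325,350) to (308,412). That matches the shift predicted from rest to level, (-19,+60). The bottle still stands and the push is a steady 6.8 N or so, so I'm handing in.

```bash
echo '[[[0, 0, 0, 0, 0, 0, 0], [0, 0, 0, 0, 0, 0, 0], [0, 0, 0, 0, 0, 0, 0]]]' > rows.txt && python3 steer.py rows.txt
python3 -c "
from rig import r, cams, probe_bus, workorder
print(workorder.sign_off())"
```

```text
clock: 7.38
eef_pos: [628.4, -7.5, 196.2]
tcp_rot: [-3.141, -0.0, 2.815]
contact_force: [-3.0, -1.6, 8.1]
opening: -0.006
grasp_force: 3.3
the job is handed in; nothing more can be done
None
```

I pressed the stop button down and it sprang back, then handed in with the fingers holding the bottle clamp's lever about level at roughly 7–8 N, the bottle still standing; button depth and lever angle were judged from pictures and forces, and the hand-in returned no verdict.

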